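# Put the colour-coded dumbbells back on their own cradles

### The job

The three small dumbbells have been put back on one another's cradles. Sort them out so that each one lies on the cradle of its own colour, centred and with both heads seated flat down in the saddles; no cradle is empty, so use the black rubber mat, or any clear bit of the shelf, to put one down on the way. Set the dumbbells down without dropping them, and leave the jar, the mug and the cone where they stand.

Things in the scene. Friction and masses are not known exactly. Their poses are not given: they have to be found in the camera images.
- yellow_handle (a point): yellow vinyl dumbbell, about 0.5 kg: a round handle 26 mm thick, 84 mm long between two six-sided heads, each 50 mm across the flats and 30 mm long (144 mm overall); all yellow, white disc on each end. The point is mid-handle (the dumbbell's centre), 25 mm above the flat it lies on; x along the handle, z up at the start. Both ends alike.
- red_handle (a point): red vinyl dumbbell, about 0.7 kg: a round handle 26 mm thick, 84 mm long between two six-sided heads, each 56 mm across the flats and 34 mm long (152 mm overall); all red, white disc on each end. The point is mid-handle (the dumbbell's centre), 28 mm above the flat it lies on; x along the handle, z up at the start. Both ends alike.
- blue_handle (a point): blue vinyl dumbbell, about 0.9 kg: a round handle 26 mm thick, 84 mm long between two six-sided heads, each 62 mm across the flats and 38 mm long (160 mm overall); all blue, white disc on each end. The point is mid-handle (the dumbbell's centre), 31 mm above the flat it lies on; x along the handle, z up at the start. Both ends alike.
- yellow_cradle: yellow cradle, fixed, all yellow plastic: foot plate 180 x 88 x 6 mm with two saddles, 28 mm wide, centred at x = -59 and +59 mm, one per head. Their trough runs along x: flat floor 38 mm wide, 22 mm above the origin, cheeks sloping out at 60 deg to 36 mm, so heads centre themselves. Same size for all colours. A seated handle lies along x over the origin. Origin: centre of underside; z up. Holds one dumbbell at the start.
- red_cradle: red cradle, fixed, all red plastic: foot plate 180 x 88 x 6 mm with two saddles, 28 mm wide, centred at x = -59 and +59 mm, one per head. Their trough runs along x: flat floor 38 mm wide, 22 mm above the origin, cheeks sloping out at 60 deg to 36 mm, so heads centre themselves. Same size for all colours. A seated handle lies along x over the origin. Origin: centre of underside; z up. Holds one dumbbell at the start.
- blue_cradle: blue cradle, fixed, all blue plastic: foot plate 180 x 88 x 6 mm with two saddles, 28 mm wide, centred at x = -59 and +59 mm, one per head. Their trough runs along x: flat floor 38 mm wide, 22 mm above the origin, cheeks sloping out at 60 deg to 36 mm, so heads centre themselves. Same size for all colours. A seated handle lies along x over the origin. Origin: centre of underside; z up. Holds one dumbbell at the start.
- mat: black rubber mat 200 x 100 x 5 mm, fixed, in a row with the cradles, empty at the start: a free spot where a dumbbell lies steadily on its flats. x is its long way, roughly parallel to the cradles' x. Origin: centre of the underside, on the shelf's top; like the cradles it is on a level stainless shelf 740 x 420 mm, its top 30 mm above the bench.
- jar_center (a point): closed glass jar with a steel cap, 76 mm across, 115 mm tall, standing loose at the back of the shelf; the point is its centre, half-way up. To be left alone.
- mug_center (a point): white ceramic mug, 82 mm across without its handle, 95 mm tall, standing loose at the back of the shelf; the point is its centre, half-way up. To be left alone.
- cone_center (a point): black plastic marker cone, 150 mm tall on a 100 mm square foot, standing loose at the back of the shelf; the point is on its axis, half-way up. To be left alone.
Mind the look-alikes: they are no part of the job. What is shaped like the part that bears red_handle but green or turquoise is not meant.

How it is judged:
At the end, for the whole second after the job is handed in: Each dumbbell rests on the cradle of its own colour: its centre within 13 mm of the cradle's centre seen from above, within 4 mm of its seated height, its handle level and in line with the cradle within 0.1 rad (either way round), at rest and released (horizontal distance between yellow_handle and yellow_cradle below 0.013 m and z of yellow_handle in the frame of yellow_cradle between 0.043 and 0.051 m and angle between the x axis of yellow_handle and the x axis of yellow_cradle, either way round below 0.1 rad and linear speed of each of yellow_dumbbell, red_dumbbell, blue_dumbbell below 0.02 m/s and angular speed of each of yellow_dumbbell, red_dumbbell, blue_dumbbell below 0.15 rad/s and horizontal distance between red_handle and red_cradle below 0.013 m and z of red_handle in the frame of red_cradle between 0.046 and 0.054 m and angle between the x axis of red_handle and the x axis of red_cradle, either way round below 0.1 rad and horizontal distance between blue_handle and blue_cradle below 0.013 m and z of blue_handle in the frame of blue_cradle between 0.049 and 0.057 m and angle between the x axis of blue_handle and the x axis of blue_cradle, either way round below 0.1 rad); the robot touches nothing.
It fails at once if a dumbbell was dropped or thrown: faster than 0.7 m/s out of the gripper ((linear speed of yellow_dumbbell above 0.7 m/s and contact force between yellow_dumbbell and the fingers below 0.1 N) or (linear speed of red_dumbbell above 0.7 m/s and contact force between red_dumbbell and the fingers below 0.1 N) or (linear speed of blue_dumbbell above 0.7 m/s and contact force between blue_dumbbell and the fingers below 0.1 N)).
It fails at once if the jar was moved by more than 30 mm (distance of jar_center from where it was at the start of the episode above 0.03 m).
It fails at once if the mug was moved by more than 30 mm (distance of mug_center from where it was at the start of the episode above 0.03 m).
It fails at once if the cone was moved by more than 30 mm (distance of cone_center from where it was at the start of the episode above 0.03 m).
It also fails if it takes over 93 s, if anything falls off the work surface, if the arm or the gripper's body presses on something with over 40 N, if the wrist force passes 120 N, or if a joint passes its speed limit or range.

### The arm

A 6-joint arm with a two-finger parallel gripper is mounted at the origin on the work surface. World frame = base frame: x ahead of the robot, y to its left, z up, the work surface at z = 0. Lengths are in m, angles in rad, forces in N, time in s.
With the tool pointing down it reaches from about 0.325 to 0.925 m from the base axis. Payload 3.1 kg.
Tool frame: the origin (TCP) lies midway between the tips of the shut fingers; the grasp point (between the pads) lies 19 mm behind it; z points along the fingers, y is the direction in which the jaws open and shut (so a half turn about z gives the same grasp; the last joint's range is limited). The gripper opens to 85 mm and grips with 20 to 120 N. Pads are 22 mm wide; open, the fingers measure 114 mm over their backs; the gripper's body (76 mm by 85 mm) begins 54 mm behind the grasp point. The pads swing forward as they close: fully open they stand 13 mm farther back than shut.
Start: joints at [1.026, 0.217, 1.613, -0, 1.311, -0.112], TCP at [0.262, 0.567, 0.231] pointing down, gripper open.
Joint ranges: [-2.75, 2.75], [-0.78, 2.1], [0.31, 2.55], [-1.13, 4.27], [0.13, 2.63], [-2.58, 2.58]. Speed limits (rad/s): [2.79, 2.79, 3.14, 3.14, 3.14, 3.14].

### API

Orientations are given as a 3x3 rotation matrix whose columns are the frame's x, y, z axes.
In Python, from cell import robot gives the robot as it stands.
- The arm moves only by the tool send_rows, never from a script. Its argument "increments" is a list that holds one entry, the list of rows, each a list of 7 numbers: the shift along the world's x, y, z in m, then the turn, a rotation vector about the world's x, y, z in degrees, then the opening, from 0 (shut) to 1 (fully open). In form: [[[x, y, z, wx, wy, wz, hand], ...]]. A call has 1 to 10 rows; each row is the pose to reach, as a shift and turn from the pose commanded when the call began; what a row does not reach only later rows make up. A row lasts 1/8 s, in which the tool goes at most 62.5 mm and 10.7 degrees, less where a joint would pass 70% of its speed; a pose out of reach is approached as far as the arm can. A call with a gripper value outside its range is refused whole. The fingers move at their own pace and stop on an object; "newtons" is the grip in N (left out, the last holds). Time passes only in rows, so rows that repeat a pose let the fingers close. It gives the time, the measured TCP pose, the force and the opening at its end, in the units of the state.
- robot.observe(): the state, without advancing time (a new reading comes with each control period).
- robot.camera(name): name is "side" or "top" or "wrist"; returns (picture, depth): 480x640x3 uint8, red, green, blue; 480x640 float32, m along the optical axis (not along the pixel's ray), 0 where there is no reading.
- robot.camera_model(name): a dict with "fx", "fy", "cx", "cy" (pixels), "position" and "orientation" of the camera in the world. Camera axes: x right, y down, z forward; pixel columns grow to the right and rows downward; lengths in m; the calibration is good to about 2 mm. A picture is of the moment at which its call begins: read the wrist's pose just before it. camera_model takes no time and is no camera call; for the wrist camera it gives the pose at the moment of the call.
- robot.hand_in(): hands the job in, once; it reports no verdict.
Trained networks look in the newest picture that a camera, given by its name, has taken for a name from the list of things; names that differ only in an ending like _2 or _b are one class to them, and where a whole thing is asked for, a point or a joint stands for the part that bears it (a point fixed in the world has none). Each returns a list of dicts, best first, with "score" (0 to 1); they miss things now and then, are a little off and sometimes report something else, mostly with a low value. They report only what shows in the picture. A call takes as long as a camera call. They do not tell look-alikes from the thing itself.
- robot.look_for(target, camera): "point" ([row, column] in pixels, amid what is visible of it).
- robot.place_of(target, camera): "point" ([row, column] in pixels: a listed point, or the origin of a listed thing).
The state is a dict: "time_s": time; "joint_positions": joint angles; "joint_vel": joint speeds; "joint_torque": joint torques, N m; "tool_pos": TCP position; "tool_rot": TCP orientation; "force": force on the tool from outside, world axes, zero at the start; "ft_torque": the same for the moment, N m; "gripper_width": finger opening in m.
Only numpy, scipy, OpenCV 4.12 (cv2) and the standard library are available. Lean on these libraries where they do the work, as an engineer would, in place of code of your own. Each camera call takes 0.05 s, during which the arm holds its last target.

## Working session

There is one attempt and no reset: what is moved stays moved. The work goes in short steps, Python scripts to look and compute and a tool call to move; the robot and the scene stay as the last step left them, time stands still between calls to the robot, and variables do not carry over. Pictures are saved under pics/ and viewed, and the job is handed in when it is done.

Besides the shell and the picture viewer there is one more tool, called after "Request:" as name(argument=value, ...), one argument or row to a line, values as JSON. send_rows: Moves the arm, as the interface text tells. Its arguments: {"type":"object","properties":{"increments":{"type":"array","items":{"type":"array","items":{"type":"array","items":{"type":"number"}}}},"newtons":{"type":"number"}},"required":["increments"]}

```bash
mkdir -p pics; ls; python3 - <<'E'
from cell import robot
import cv2,numpy as np
s=robot.observe();print(s)
for n in ["top","side"]:
    p,d=robot.camera(n);np.savez(f"{n}0.npz",p=p,d=d)
    cv2.imwrite(f"pics/{n}0.png",p[...,::-1]);print(n,robot.camera_model(n))
E
```

```text
pics
{'time_s': 0.0, 'joint_positions': array([ 1.02580243e+00,  2.17813208e-01,  1.61492998e+00,  1.84472997e-05,
        1.31130964e+00, -1.12193742e-01]), 'joint_vel': array([-0.00064262,  0.00175304, -0.00100528, -0.00031261,  0.00090914,
        0.00024301]), 'joint_torque': array([ 1.01699214e-03, -3.96838653e+01, -3.03857875e+01, -3.67125142e-05,
        9.68385371e-03,  2.91031178e-06]), 'tool_pos': array([0.26167734, 0.566679  , 0.22993383]), 'tool_rot': array([[-9.07792700e-01,  4.19417153e-01, -1.29063304e-03],
       [ 4.19419036e-01,  9.07790331e-01, -2.09452726e-03],
       [ 2.93143533e-04, -2.44271263e-03, -9.99996974e-01]]), 'force': array([ 0.74446745, -0.16003983,  0.10767031]), 'ft_torque': array([0.00453906, 0.0544272 , 0.00943043]), 'gripper_width': 0.08538729522176723}
top {'fx': 463.31850886437076, 'fy': 463.31850886437076, 'cx': 324.2988770056471, 'cy': 230.71642725410405, 'position': array([0.41306684, 0.13398779, 1.12886282]), 'orientation': array([[ 0.00310367, -0.99934837,  0.03596122],
       [-0.9996971 , -0.00397873, -0.02428754],
       [ 0.0244148 , -0.03587494, -0.99905801]])}
side {'fx': 604.1121916786003, 'fy': 604.1121916786003, 'cx': 316.7228265909311, 'cy': 238.50742197235448, 'position': array([-0.09647282, -0.54639317,  1.13911854]), 'orientation': array([[ 0.76089787, -0.50320214,  0.40966089],
       [-0.64866873, -0.5741058 ,  0.49963126],
       [-0.01622683, -0.64590257, -0.76324738]])}
```

View pics/top0.png

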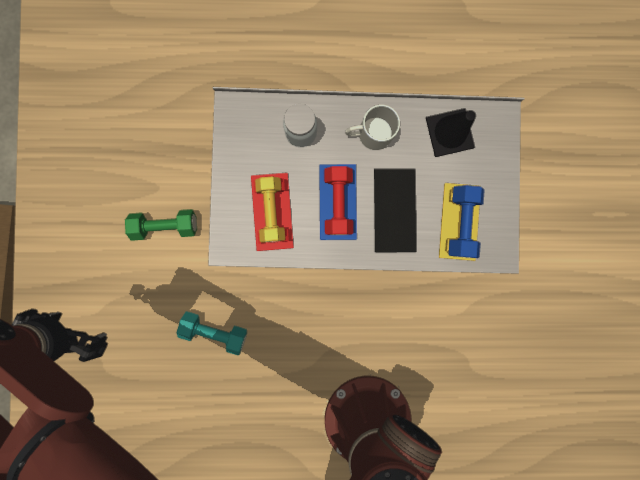

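View pics/side0.png

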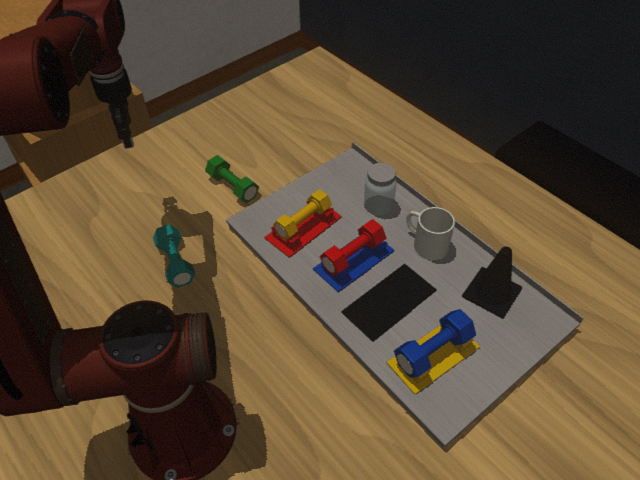

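```bash
cat > h.py <<'E'
from cell import robot
import cv2,numpy as np
def cloud(n,p,d):
    m=robot.camera_model(n);v,u=np.mgrid[:480,:640]
    c=np.stack([(u-m['cx'])/m['fx']*d,(v-m['cy'])/m['fy']*d,d],-1)
    return c@np.array(m['orientation']).T+m['position']
def masks(p):
    h=cv2.cvtColor(p,cv2.COLOR_RGB2HSV).astype(int);H,S,V=h[...,0],h[...,1],h[...,2]
    o=(S>130)&(V>60)
    return dict(yellow=o&(H>20)&(H<35)&(S>170),red=o&((H<8)|(H>172)),blue=o&(H>105)&(H<125))
def rect(P):
    (c,s,a)=cv2.minAreaRect((P[:,:2]*1000).astype(np.float32))
    if s[0]<s[1]: a+=90
    a=(a+90)%180-90
    return np.round(c,1),np.round(sorted(s),1),round(a,2)
def report(n,p,d,roi=None):
    X=cloud(n,p,d);M=masks(p);Z=X[...,2]
    if roi is None: roi=np.zeros((480,640),bool); roi[150:270,215:520]=True
    for k in M:
        for nm,lo,hi in (('plate',.028,.046),('upper',.07,.135)):
            m=(M[k]&roi&(d>0)&(Z>lo)&(Z<hi)).astype(np.uint8)
            q,L,st,_=cv2.connectedComponentsWithStats(m)
            m=np.isin(L,[i for i in range(1,q) if st[i,4]>15])
            P=X[m]
            if len(P)>30: print(k,nm,len(P),*rect(P),'mean',np.round(P.mean(0)*1000,1),'ztop',round(np.percentile(P[:,2],95)*1000,1))
E
python3 - <<'E'
from h import *
f=np.load('top0.npz');p,d=f['p'],f['d']
report('top',p,d)
X=cloud('top',p,d);
for r,c in[(210,395),(255,350),(175,395),(245,395),(212,270),(200,339),(220,465)]:print(r,c,np.round(X[r,c]*1000,1))
for t in ['yellow_handle','red_handle','blue_handle','yellow_cradle','red_cradle','blue_cradle','mat']:
    print(t,[(np.round(q['point'],1),round(q['score'],2)) for q in robot.place_of(t,'top')[:3]])
g=cv2.resize(p[140:280,210:520],None,fx=2.5,fy=2.5,interpolation=cv2.INTER_CUBIC);cv2.imwrite('pics/c0.png',g[...,::-1])
E
```

```text
yellow upper 210 [497.2 238.1] [ 43.2 138.2] 4.88 mean [500.2 238.9  87.4] ztop 93.6
red plate 1454 [497.9 231.6] [ 87.  178.4] 4.91 mean [493.3 228.8  36.2] ztop 39.6
red upper 1223 [517.9  76.4] [ 61.8 149. ] 0.2 mean [518.7  78.   97.9] ztop 110.1
blue plate 1225 [521.1  76. ] [ 83.7 176.4] 0.2 mean [518.   79.1  36. ] ztop 39.2
blue upper 1371 [ 472.1 -211.2] [ 66.6 156.5] -5.38 mean [ 473.2 -207.3  103.1] ztop 115.9
210 395 [502.3 -60.4  35.2]
255 350 [395.1  45.7  25.5]
175 395 [586.2 -61.   33.3]
245 395 [419.2 -59.9  36.9]
212 270 [491.9 230.5  90.5]
200 339 [519.6  75.9  91.8]
220 465 [ 475.7 -208.1   94.8]
yellow_handle [(array([209.8, 269.2]), 0.59)]
red_handle [(array([224.1, 161.5]), 0.97), (array([332.9, 214.6]), 0.94), (array([198.4, 336.5]), 0.86)]
blue_handle [(array([225.7, 463. ]), 0.94)]
yellow_cradle [(array([221. , 460.8]), 0.69)]
red_cradle [(array([209.8, 269.8]), 0.82)]
blue_cradle [(array([201.3, 337.3]), 0.57)]
mat [(array([210.6, 396.9]), 0.69)]
```

View pics/c0.png

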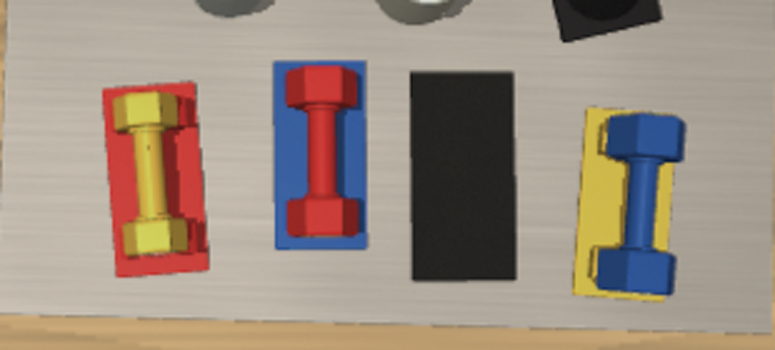

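```bash
sed -i 's/&(H<35)&(S>170)/\&(H<36)/' h.py; python3 - <<'E'
from h import *
f=np.load('top0.npz');p,d=f['p'],f['d']
roi=np.zeros((480,640),bool); roi[155:262,222:515]=True
report('top',p,d,roi)
X=cloud('top',p,d)
# mat
m=(p.max(-1)<55)&roi; m[:, :365]=0; m[:,425:]=0
print('mat',*rect(X[m]),X[m].mean(0))
# handle-only fits: points on handle ridge
M=masks(p)
for k,(r0,r1,c0,c1) in dict(yellow=(195,228,250,290),red=(188,215,325,352),blue=(207,235,450,480)).items():
    m=np.zeros_like(roi);m[r0:r1,c0:c1]=1;m&=M[k]&(X[...,2]>.075)
    P=X[m]*1000;b=np.polyfit(P[:,0],P[:,1],1);print(k,'handle angle',np.degrees(np.arctan(b[0])),'mean',P.mean(0),'y width',np.ptp(P[:,1]-np.polyval(b,P[:,0])),np.percentile(P[:,2],95))
E
```

```text
yellow plate 1205 [ 476.2 -214.2] [ 87.4 178.2] -4.89 mean [ 473.7 -199.6   35.8] ztop 39.5
yellow upper 992 [498.1 232.7] [ 54.2 142. ] 4.75 mean [499.2 231.6  94. ] ztop 104.1
red plate 1454 [497.9 231.6] [ 87.  178.4] 4.91 mean [493.3 228.8  36.2] ztop 39.6
red upper 1223 [517.9  76.4] [ 61.8 149. ] 0.2 mean [518.7  78.   97.9] ztop 110.1
blue plate 1225 [521.1  76. ] [ 83.7 176.4] 0.2 mean [518.   79.1  36. ] ztop 39.2
blue upper 1371 [ 472.1 -211.2] [ 66.6 156.5] -5.38 mean [ 473.2 -207.3  103.1] ztop 115.9
mat [501.7  12.4] [193.7 243.3] -89.93 [ 0.50043098 -0.05872885  0.04091386]
yellow handle angle 5.466315981809086 mean [493.94473759 231.5900386   88.85983538] y width 26.074877348478935 93.50373655573617
red handle angle -2.744345727295533 mean [517.42178703  78.22364954  93.76928344] y width 63.683411387205695 95.30838463935778
blue handle angle -15.973011463046898 mean [ 474.237163   -209.55184005   96.60995024] y width 344.83257886058226 98.14649416869754
```

Request:
send_rows(
  increments=[
    [[0.03,-0.042,0,0,0,4,1],[0.06,-0.085,0,0,0,8,1],[0.09,-0.128,0,0,0,12,1],[0.12,-0.17,0,0,0,16,1],[0.15,-0.213,0,0,0,20,1],[0.18,-0.256,0,0,0,24,1],[0.21,-0.298,0,0,0,27,1],[0.236,-0.335,0,0,0,29.7,1],[0.236,-0.335,0,0,0,29.7,1],[0.236,-0.335,0,0,0,29.7,1]],
  ],
  newtons=70,
)

```text
time_s: 1.7
tool_pos: [0.4979, 0.2326, 0.2313]
tool_rot: [[-0.996, -0.085, -0.0], [-0.085, 0.996, 0.001], [0.0, 0.001, -1.0]]
force: [0.6, 0.5, -0.1]
gripper_width: 0.0856
```

```bash
cat > w.py <<'E'
from h import *
import sys
s=robot.observe();R=s['tool_rot'];print('t',s['time_s'],'tcp',np.round(s['tool_pos']*1000,1),'yaw y',np.degrees(np.arctan2(R[1,1],R[0,1])).round(2),'tilt z',R[:,2].round(3),'F',s['force'].round(1),'w',round(s['gripper_width'],4),'q',s['joint_positions'].round(2))
for n in sys.argv[2:]:
    p,d=robot.camera(n);cv2.imwrite(f'pics/{sys.argv[1]}_{n}.png',p[...,::-1]);np.savez(f'{sys.argv[1]}_{n}.npz',p=p,d=d,o=robot.camera_model(n)['orientation'],c=robot.camera_model(n)['position'])
E
python3 w.py a wrist
```

```text
t 1.7 tcp [497.9 232.6 231.3] yaw y 94.85 tilt z [-0.     0.001 -1.   ] F [ 0.6  0.5 -0.1] w 0.0856 q [ 0.31  0.06  1.79  0.    1.29 -1.35]
```

View pics/a_wrist.png

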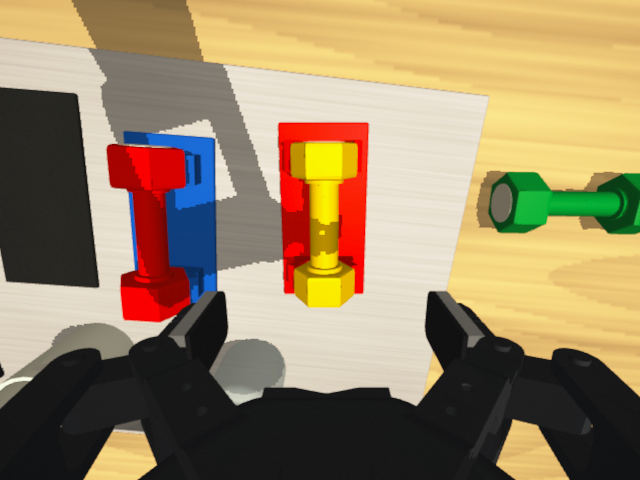

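Request:
send_rows(
  increments=[
    [[0,0,-0.04,0,0,0,1],[0,0,-0.08,0,0,0,1],[0,0,-0.12,0,0,0,1],[0,0,-0.15,0,0,0,1],[0,0,-0.173,0,0,0,1],[0,0,-0.173,0,0,0,0],[0,0,-0.173,0,0,0,0],[0,0,-0.173,0,0,0,0],[0,0,-0.173,0,0,0,0],[0,0,-0.173,0,0,0,0]],
  ],
)

```text
time_s: 3.0
tool_pos: [0.4996, 0.2322, 0.0604]
tool_rot: [[-0.996, -0.086, 0.003], [-0.086, 0.996, -0.0], [-0.003, -0.001, -1.0]]
force: [-1.3, -2.0, 5.9]
gripper_width: 0.024
```

```bash
python3 w.py b wrist
```

```text
t 3.0 tcp [499.6 232.2  60.4] yaw y 94.93 tilt z [ 0.003 -0.    -1.   ] F [-1.3 -2.   5.9] w 0.024 q [ 0.31  0.27  1.9  -0.    0.96 -1.35]
```

View pics/b_wrist.png

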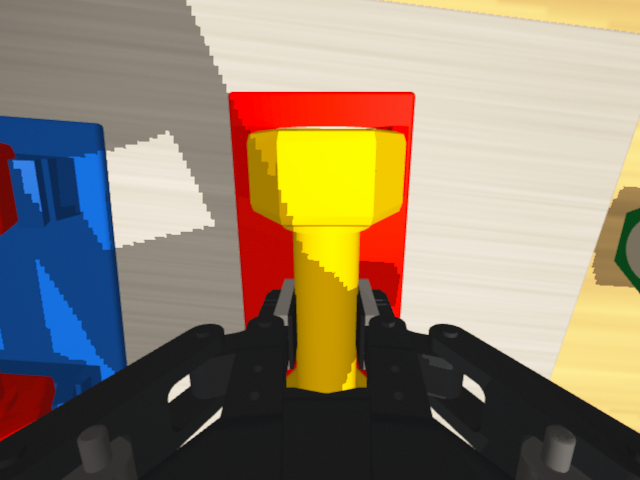

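Request:
send_rows(
  increments=[
    [[0,0,0.02,0,0,0,0],[0,0,0.06,0,0,0,0],[0,0,0.1,0,0,0,0],[0.001,-0.04,0.1,0,0,-1,0],[0.001,-0.09,0.1,0,0,-2,0],[0.002,-0.14,0.1,0,0,-3,0],[0.003,-0.19,0.1,0,0,-4,0],[0.004,-0.24,0.1,0,0,-4.9,0],[0.004,-0.275,0.1,0,0,-4.9,0],[0.004,-0.292,0.1,0,0,-4.9,0]],
  ],
)

```text
time_s: 4.3
tool_pos: [0.501, -0.061, 0.1573]
tool_rot: [[-1.0, 0.002, -0.002], [0.002, 1.0, 0.001], [0.002, 0.001, -1.0]]
force: [-0.7, 0.4, -5.1]
gripper_width: 0.0242
```

Request:
send_rows(
  increments=[
    [[0,0,-0.03,0,0,0,0],[0,0,-0.06,0,0,0,0],[0,0,-0.09,0,0,0,0],[0,0,-0.105,0,0,0,0],[0,0,-0.112,0,0,0,0],[0,0,-0.112,0,0,0,0]],
  ],
)

```text
time_s: 5.05
tool_pos: [0.5024, -0.0594, 0.0465]
tool_rot: [[-1.0, -0.0, 0.0], [-0.0, 1.0, 0.0], [-0.0, 0.0, -1.0]]
force: [-0.2, 0.3, -4.5]
gripper_width: 0.024
```

```bash
python3 w.py c wrist top
```

```text
t 5.05 tcp [502.4 -59.4  46.5] yaw y 90.02 tilt z [ 0.  0. -1.] F [-0.2  0.3 -4.5] w 0.024 q [-0.26  0.21  2.01  0.    0.92 -1.83]
```

View pics/c_wrist.png

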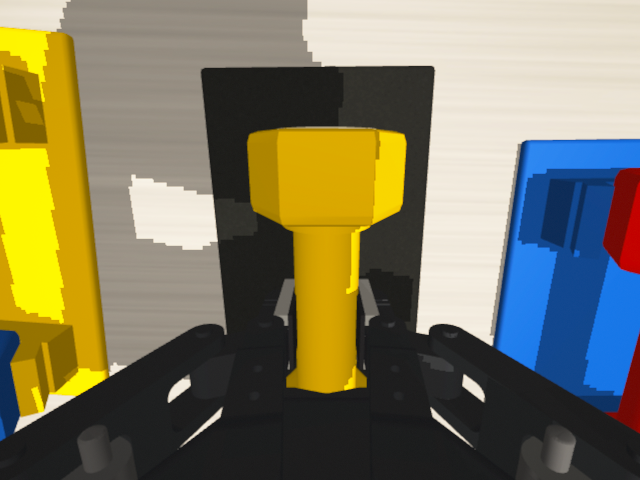

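View pics/c_top.png

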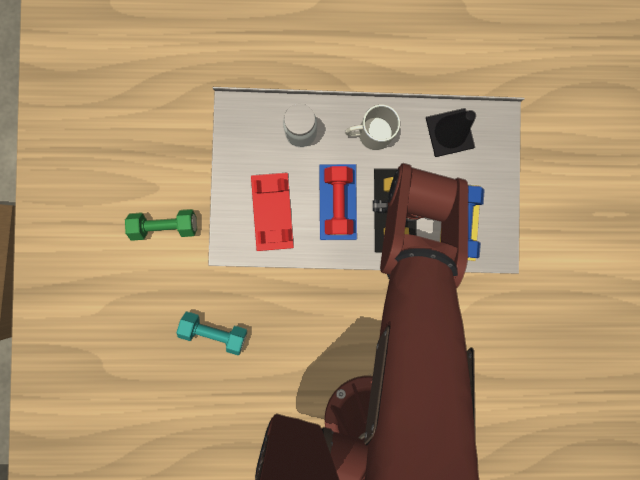

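Request:
send_rows(
  increments=[
    [[0,0,-0.001,0,0,0,0],[0,0,-0.002,0,0,0,0],[0,0,-0.003,0,0,0,0],[0,0,-0.004,0,0,0,0],[0,0,-0.005,0,0,0,0],[0,0,-0.005,0,0,0,0]],
  ],
)

```text
time_s: 5.9
tool_pos: [0.5023, -0.0596, 0.0434]
tool_rot: [[-1.0, -0.0, -0.001], [-0.0, 1.0, 0.0], [0.001, 0.0, -1.0]]
force: [-6.5, 1.5, 10.1]
gripper_width: 0.0241
```

Request:
send_rows(
  increments=[
    [[0,0,0,0,0,0,1],[0,0,0,0,0,0,1],[0,0,0,0,0,0,1],[0,0,0.03,0,0,0,1],[0,0,0.07,0,0,0,1],[0,0,0.12,0,0,0,1],[0.005,0.045,0.13,0,0,0,1],[0.011,0.09,0.13,0,0,0,1],[0.016,0.137,0.13,0,0,0,1],[0.016,0.137,0.13,0,0,0,1]],
  ],
)

```text
time_s: 7.15
tool_pos: [0.5182, 0.08, 0.1713]
tool_rot: [[-1.0, -0.004, 0.0], [-0.004, 1.0, 0.001], [-0.0, 0.001, -1.0]]
force: [0.3, -0.1, 0.4]
gripper_width: 0.0853
```

```bash
python3 w.py d wrist top
```

```text
t 7.15 tcp [518.2  80.  171.3] yaw y 90.25 tilt z [ 0.     0.001 -1.   ] F [ 0.3 -0.1  0.4] w 0.0853 q [ 0.02  0.06  1.9   0.    1.17 -1.56]
```

View pics/d_wrist.png

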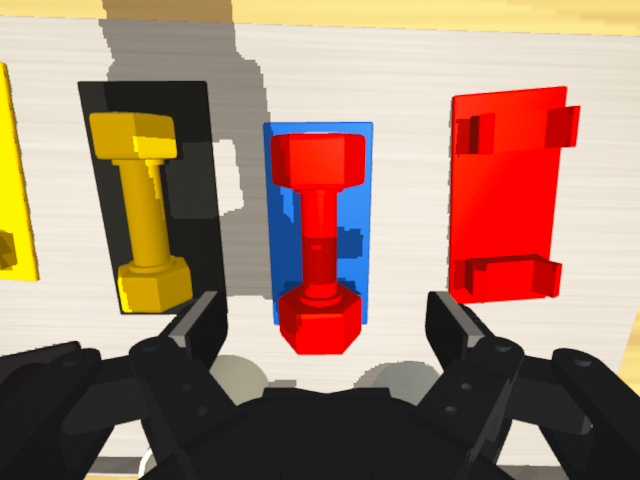

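Request:
send_rows(
  increments=[
    [[0,0,0,0,0,0,1],[0,0,-0.03,0,0,0,1],[0,0,-0.07,0,0,0,1],[0,0,-0.1,0,0,0,1],[0,0,-0.11,0,0,0,1],[0,0,-0.11,0,0,0,0],[0,0,-0.11,0,0,0,0],[0,0,-0.11,0,0,0,0],[0,0,-0.11,0,0,0,0],[0,0,-0.11,0,0,0,0]],
  ],
)

```text
time_s: 8.5
tool_pos: [0.5197, 0.0763, 0.0633]
tool_rot: [[-1.0, -0.001, 0.003], [-0.001, 1.0, -0.002], [-0.003, -0.002, -1.0]]
force: [-0.4, -4.2, 6.7]
gripper_width: 0.0245
```

Request:
send_rows(
  increments=[
    [[0,0,0.02,0,0,0,0],[0,0,0.05,0,0,0,0],[-0.002,0.02,0.075,0,0,1,0],[-0.007,0.055,0.08,0,0,2,0],[-0.012,0.095,0.08,0,0,3,0],[-0.017,0.13,0.08,0,0,4,0],[-0.02,0.155,0.08,0,0,4.7,0],[-0.02,0.155,0.06,0,0,4.7,0],[-0.02,0.155,0.035,0,0,4.7,0],[-0.02,0.155,0.025,0,0,4.7,0]],
  ],
)

```text
time_s: 9.75
tool_pos: [0.4946, 0.2318, 0.0828]
tool_rot: [[-0.997, -0.082, -0.007], [-0.082, 0.997, -0.002], [0.007, -0.001, -1.0]]
force: [-0.3, -0.7, -7.1]
gripper_width: 0.0242
```

```bash
python3 w.py e wrist side top
```

```text
t 9.75 tcp [494.6 231.8  82.8] yaw y 94.72 tilt z [-0.007 -0.002 -1.   ] F [-0.3 -0.7 -7.1] w 0.0242 q [ 0.31  0.23  1.9   0.    1.02 -1.34]
```

View pics/e_wrist.png

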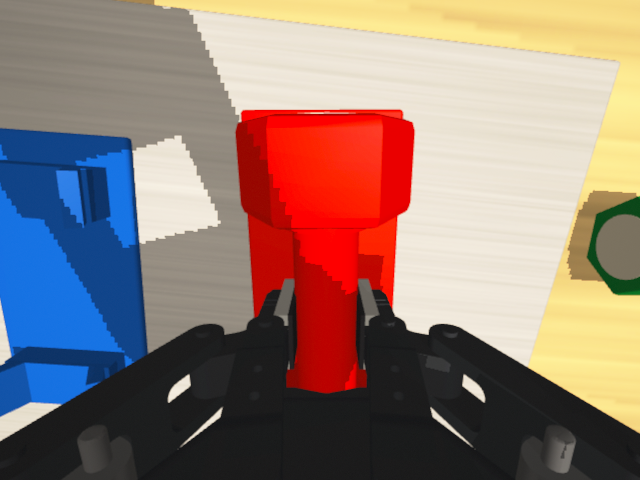

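View pics/e_side.png

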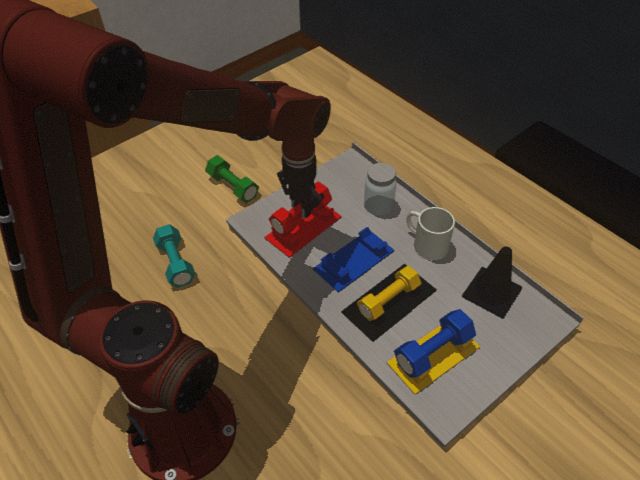

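Request:
send_rows(
  increments=[
    [[0,0,-0.008,0,0,0,0],[0,0,-0.014,0,0,0,0],[0,0,-0.018,0,0,0,0],[0,0,-0.021,0,0,0,0],[0,0,-0.023,0,0,0,0],[0,0,-0.024,0,0,0,0],[0,0,-0.025,0,0,0,0],[0,0,-0.025,0,0,0,0]],
  ],
)

```text
time_s: 10.9
tool_pos: [0.4981, 0.2323, 0.0633]
tool_rot: [[-0.997, -0.082, -0.001], [-0.082, 0.997, -0.001], [0.001, -0.001, -1.0]]
force: [-6.2, -2.8, 6.6]
gripper_width: 0.024
```

```bash
python3 w.py f wrist side; python3 - <<'E'
from h import *
f=np.load('e_top.npz');p,d=f['p'],f['d']
roi=np.zeros((480,640),bool); roi[155:262,315:365]=True
report('top',p,d,roi)
E
```

```text
t 10.9 tcp [498.1 232.3  63.3] yaw y 94.71 tilt z [-0.001 -0.001 -1.   ] F [-6.2 -2.8  6.6] w 0.024 q [ 0.31  0.27  1.9  -0.    0.97 -1.34]
blue plate 1930 [521.2  76.1] [ 83.5 176.5] 0.19 mean [520.3  77.3  36.2] ztop 39.7
```

View pics/f_wrist.png

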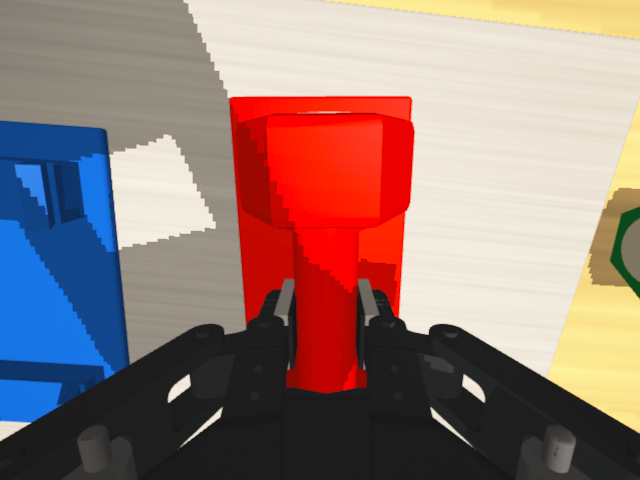

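Request:
send_rows(
  increments=[
    [[0,0,0,0,0,0,1],[0,0,0,0,0,0,1],[0,0,0,0,0,0,1],[0,0,0.03,0,0,0,1],[0,0,0.07,0,0,0,1],[0,0,0.12,0,0,0,1],[-0.002,-0.04,0.14,0,0,-1,1],[-0.005,-0.09,0.14,0,0,-2,1],[-0.008,-0.14,0.14,0,0,-3,1],[-0.011,-0.19,0.14,0,0,-4,1]],
  ],
)

```text
time_s: 12.25
tool_pos: [0.4872, 0.041, 0.2017]
tool_rot: [[-1.0, -0.012, 0.002], [-0.012, 1.0, -0.0], [-0.002, -0.0, -1.0]]
force: [0.9, -0.9, -0.8]
gripper_width: 0.0853
```

Request:
send_rows(
  increments=[
    [[-0.003,-0.05,0,0,0,-1,1],[-0.006,-0.1,0,0,0,-2,1],[-0.009,-0.15,0,0,0,-3,1],[-0.012,-0.2,0,0,0,-4,1],[-0.015,-0.235,0,0,0,-5,1],[-0.015,-0.254,0,0,0,-5.7,1],[-0.015,-0.254,0,0,0,-5.7,1],[-0.015,-0.254,0,0,0,-5.7,1]],
  ],
)

```text
time_s: 13.25
tool_pos: [0.4722, -0.2104, 0.2011]
tool_rot: [[-0.996, 0.086, -0.0], [0.086, 0.996, 0.001], [0.0, 0.001, -1.0]]
force: [0.0, 0.9, -0.6]
gripper_width: 0.0856
```

```bash
python3 w.py g wrist side top; python3 - <<'E'
from h import *
f=np.load('g_top.npz');p,d=f['p'],f['d']
roi=np.zeros((480,640),bool); roi[155:262,222:365]=True
report('top',p,d,roi)
E
```

```text
t 13.25 tcp [ 472.2 -210.4  201.1] yaw y 85.06 tilt z [-0.     0.001 -1.   ] F [ 0.   0.9 -0.6] w 0.0856 q [-0.56  0.01  1.89  0.    1.23 -2.04]
red plate 1358 [497.8 231.7] [ 87.2 178.3] 4.84 mean [491.5 226.7  36.3] ztop 39.7
red upper 1329 [498.1 232.9] [ 66.2 152.5] 5.02 mean [498.8 232.4  97.5] ztop 110.0
blue plate 1936 [521.1  76.1] [ 83.5 176.3] 0.19 mean [520.4  77.3  36.2] ztop 39.7
```

View pics/g_wrist.png

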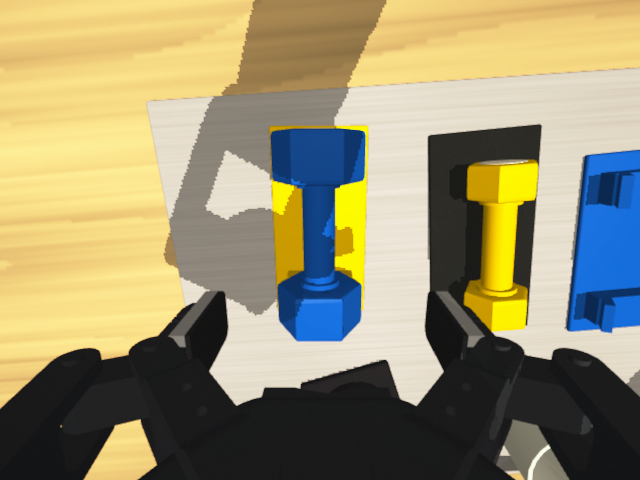

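View pics/g_side.png

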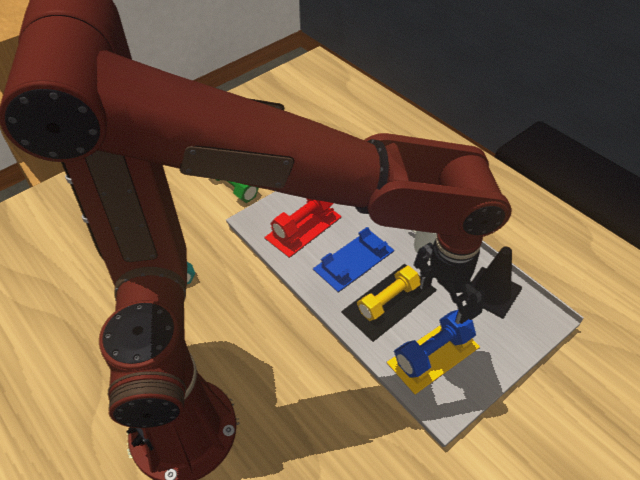

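Request:
send_rows(
  increments=[
    [[0,0,-0.04,0,0,0,1],[0,0,-0.08,0,0,0,1],[0,0,-0.115,0,0,0,1],[0,0,-0.137,0,0,0,1],[0,0,-0.137,0,0,0,1],[0,0,-0.137,0,0,0,0],[0,0,-0.137,0,0,0,0],[0,0,-0.137,0,0,0,0],[0,0,-0.137,0,0,0,0],[0,0,-0.137,0,0,0,0]],
  ],
  newtons=80,
)

```text
time_s: 14.65
tool_pos: [0.4729, -0.2158, 0.0666]
tool_rot: [[-0.996, 0.085, 0.002], [0.085, 0.996, -0.008], [-0.002, -0.008, -1.0]]
force: [-4.4, -8.6, 4.0]
gripper_width: 0.0238
```

Request:
send_rows(
  increments=[
    [[0,0,0.015,0,0,0,0],[0,0,0.05,0,0,0,0],[0,0,0.09,0,0,0,0],[0.005,0.03,0.1,0,0,0.5,0],[0.012,0.075,0.1,0,0,1.5,0],[0.02,0.12,0.1,0,0,2.5,0],[0.028,0.165,0.1,0,0,3.5,0],[0.036,0.21,0.1,0,0,4.2,0],[0.044,0.255,0.1,0,0,5.1,0],[0.049,0.285,0.1,0,0,5.1,0]],
  ],
)

```text
time_s: 15.9
tool_pos: [0.519, 0.0759, 0.1626]
tool_rot: [[-1.0, -0.003, -0.004], [-0.003, 1.0, 0.001], [0.004, 0.001, -1.0]]
force: [0.6, 0.0, -8.4]
gripper_width: 0.0237
```

Request:
send_rows(
  increments=[
    [[0,0.003,-0.03,0,0,0,0],[0,0.003,-0.06,0,0,0,0],[0,0.003,-0.075,0,0,0,0],[0,0.003,-0.075,0,0,0,0],[0,0.003,-0.075,0,0,0,0]],
  ],
)

```text
time_s: 16.52
tool_pos: [0.5221, 0.0763, 0.0903]
tool_rot: [[-1.0, -0.001, 0.002], [-0.001, 1.0, 0.0], [-0.002, 0.0, -1.0]]
force: [0.5, -0.2, -7.3]
gripper_width: 0.0238
```

```bash
python3 w.py i wrist top side;  python3 - <<'E'
from h import *
f=np.load('i_top.npz');p,d=f['p'],f['d']
roi=np.zeros((480,640),bool); roi[155:262,365:515]=True
report('top',p,d,roi)
E
```

```text
t 16.525 tcp [522.1  76.3  90.3] yaw y 90.09 tilt z [ 0.002  0.    -1.   ] F [ 0.5 -0.2 -7.3] w 0.0238 q [ 0.01  0.18  1.95  0.    1.01 -1.56]
yellow plate 1997 [ 476.2 -214.4] [ 88.1 178.4] -4.52 mean [ 474.8 -211.    35.8] ztop 39.4
yellow upper 610 [502.9 -65.9] [ 41.1 146. ] 5.11 mean [511.4 -60.1  79.4] ztop 87.2
```

View pics/i_wrist.png

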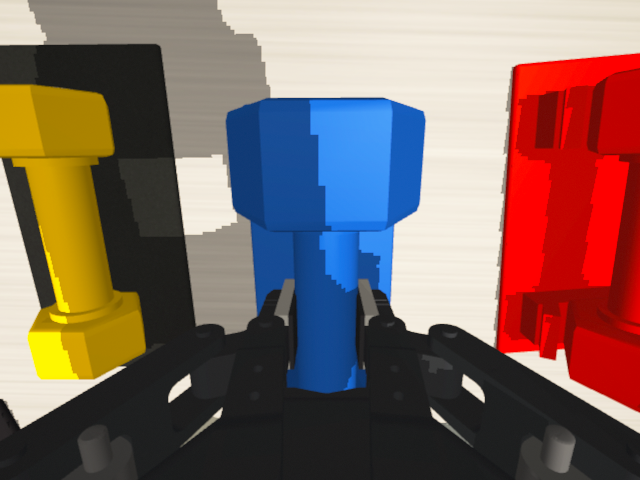

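View pics/i_top.png

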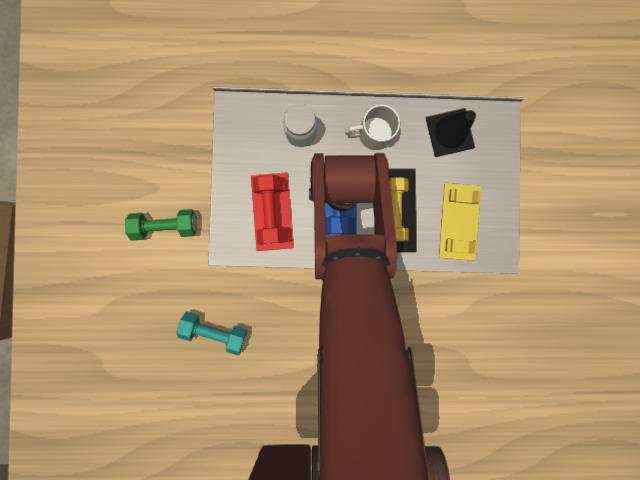

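Request:
send_rows(
  increments=[
    [[0,0,-0.009,0,0,0,0],[0,0,-0.016,0,0,0,0],[0,0,-0.02,0,0,0,0],[0,0,-0.022,0,0,0,0],[0,0,-0.024,0,0,0,0],[0,0,-0.025,0,0,0,0],[0,0,-0.026,0,0,0,0],[0,0,-0.026,0,0,0,0]],
  ],
)

```text
time_s: 17.68
tool_pos: [0.5213, 0.0751, 0.0665]
tool_rot: [[-1.0, -0.004, -0.002], [-0.004, 1.0, -0.003], [0.002, -0.003, -1.0]]
force: [-9.3, -6.0, 12.5]
gripper_width: 0.0236
```

Request:
send_rows(
  increments=[
    [[0,0,0,0,0,0,1],[0,0,0,0,0,0,1],[0,0,0,0,0,0,1],[0,0,0.03,0,0,0,1],[0,0,0.07,0,0,0,1],[0,0,0.12,0,0,0,1],[-0.005,-0.04,0.13,0,0,0,1],[-0.012,-0.09,0.13,0,0,0,1],[-0.019,-0.136,0.13,0,0,0,1],[-0.019,-0.136,0.13,0,0,0,1]],
  ],
)

```text
time_s: 18.92
tool_pos: [0.5021, -0.0621, 0.1935]
tool_rot: [[-1.0, 0.003, 0.001], [0.003, 1.0, -0.001], [-0.001, -0.001, -1.0]]
force: [-0.1, -0.3, 0.0]
gripper_width: 0.0854
```

```bash
python3 w.py j wrist
```

```text
t 18.925 tcp [502.1 -62.1 193.5] yaw y 89.85 tilt z [ 0.001 -0.001 -1.   ] F [-0.1 -0.3  0. ] w 0.0854 q [-0.26 -0.    1.93 -0.    1.22 -1.83]
```

View pics/j_wrist.png

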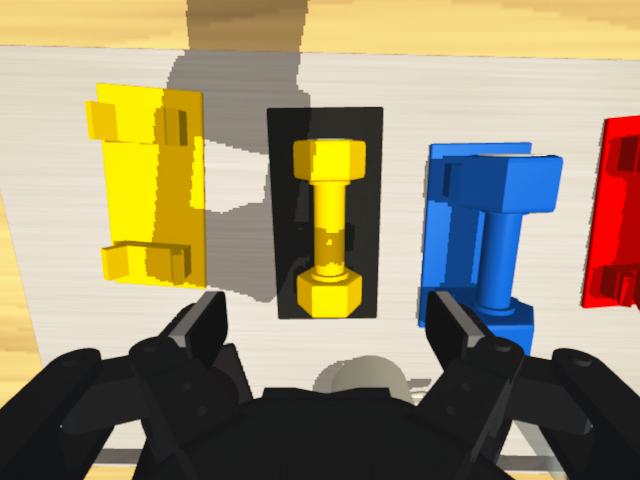

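Aligned over yellow on the mat (handle at ~(330,230)). Descend and grasp.

Request:
send_rows(
  increments=[
    [[0,0,-0.04,0,0,0,1],[0,0,-0.09,0,0,0,1],[0,0,-0.13,0,0,0,1],[0,0,-0.15,0,0,0,1],[0,0,-0.15,0,0,0,1],[0,0,-0.15,0,0,0,0],[0,0,-0.15,0,0,0,0],[0,0,-0.15,0,0,0,0],[0,0,-0.15,0,0,0,0],[0,0,-0.15,0,0,0,0]],
  ],
  newtons=70,
)

```text
time_s: 20.23
tool_pos: [0.5031, -0.0597, 0.0446]
tool_rot: [[-1.0, -0.001, 0.002], [-0.001, 1.0, 0.0], [-0.002, 0.0, -1.0]]
force: [-0.6, 1.1, 6.0]
gripper_width: 0.0242
```

Request:
send_rows(
  increments=[
    [[0,0,0.02,0,0,0,0],[0,0,0.05,0,0,0,0],[-0.004,-0.02,0.09,0,0,-1,0],[-0.01,-0.06,0.1,0,0,-2,0],[-0.017,-0.1,0.1,0,0,-3,0],[-0.023,-0.135,0.1,0,0,-4,0],[-0.026,-0.154,0.1,0,0,-4.8,0],[-0.026,-0.154,0.07,0,0,-4.8,0],[-0.026,-0.154,0.045,0,0,-4.8,0],[-0.026,-0.154,0.045,0,0,-4.8,0]],
  ],
)

```text
time_s: 21.48
tool_pos: [0.4729, -0.2113, 0.0847]
tool_rot: [[-0.997, 0.082, -0.007], [0.082, 0.997, 0.005], [0.008, 0.004, -1.0]]
force: [0.2, 0.8, -5.2]
gripper_width: 0.0238
```

```bash
python3 w.py k wrist
```

```text
t 21.475 tcp [ 472.9 -211.3   84.7] yaw y 85.3 tilt z [-0.007  0.005 -1.   ] F [ 0.2  0.8 -5.2] w 0.0238 q [-0.56  0.18  1.96  0.    1.01 -2.04]
```

View pics/k_wrist.png

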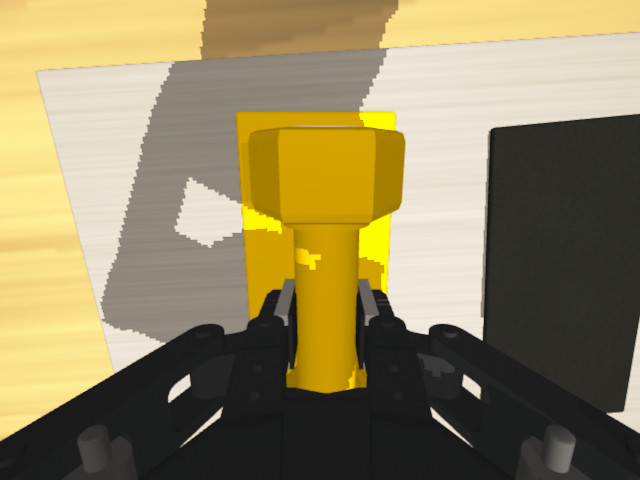

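Request:
send_rows(
  increments=[
    [[0,-0.001,0,0,0,0,0],[0,-0.001,-0.01,0,0,0,0],[0,-0.001,-0.018,0,0,0,0],[0,-0.001,-0.023,0,0,0,0],[0,-0.001,-0.026,0,0,0,0],[0,-0.001,-0.028,0,0,0,0],[0,-0.001,-0.029,0,0,0,0],[0,-0.001,-0.029,0,0,0,0]],
  ],
)

```text
time_s: 22.52
tool_pos: [0.4758, -0.2144, 0.0616]
tool_rot: [[-0.997, 0.082, -0.002], [0.082, 0.997, 0.001], [0.002, 0.001, -1.0]]
force: [-7.1, 3.7, 10.6]
gripper_width: 0.0241
```

Request:
send_rows(
  increments=[
    [[0,0,0,0,0,0,1],[0,0,0,0,0,0,1],[0,0,0,0,0,0,1],[0,0,0.03,0,0,0,1],[0,0,0.07,0,0,0,1],[0,0,0.12,0,0,0,1],[0,0,0.17,0,0,0,1],[-0.02,-0.04,0.18,0,0,0,1],[-0.05,-0.08,0.18,0,0,0,1],[-0.08,-0.12,0.18,0,0,0,1]],
  ],
)

```text
time_s: 23.78
tool_pos: [0.3956, -0.3359, 0.2398]
tool_rot: [[-0.997, 0.081, 0.001], [0.081, 0.997, -0.001], [-0.001, -0.001, -1.0]]
force: [0.8, -0.7, -0.3]
gripper_width: 0.0852
```

Request:
send_rows(
  increments=[
    [[-0.02,-0.04,0,0,0,0,1],[-0.04,-0.08,0,0,0,0,1],[-0.06,-0.12,0,0,0,0,1],[-0.08,-0.16,0,0,0,0,1],[-0.08,-0.16,0,0,0,0,1],[-0.08,-0.16,0,0,0,0,1]],
  ],
)

```text
time_s: 24.52
tool_pos: [0.3222, -0.4911, 0.2388]
tool_rot: [[-0.996, 0.093, -0.007], [0.093, 0.996, -0.003], [0.007, -0.003, -1.0]]
force: [0.0, 0.5, -0.4]
gripper_width: 0.0857
```

```bash
python3 w.py z top side; python3 - <<'E'
from h import *
f=np.load('z_top.npz');p,d=f['p'],f['d']
X=cloud('top',p,d);M=masks(p)
for k,c in dict(yellow=(440,490),red=(248,300),blue=(315,365)).items():
    roi=np.zeros((480,640),bool); roi[155:262,c[0]:c[1]]=True
    print(k)
    report('top',p,d,roi)
    top={'yellow':.104,'red':.110,'blue':.116}[k]-.004
    m=roi&M[k]&(abs(X[...,2]-top)<.012)
    for h in (1,-1):
        P=X[m&((X[...,0]-.497)*h>0.02)]; print('  head',np.round(np.median(P,0)*1000,1),len(P))
E
```

```text
t 24.525 tcp [ 322.2 -491.1  238.8] yaw y 84.67 tilt z [-0.007 -0.003 -1.   ] F [ 0.   0.5 -0.4] w 0.0857 q [-1.11  0.13  1.7  -0.01  1.31 -2.58]
yellow
yellow plate 1461 [ 476.3 -214.6] [ 88.  178.6] -4.57 mean [ 472.9 -205.6   35.9] ztop 39.5
yellow upper 1120 [ 475.5 -212.3] [ 58.7 144.6] -4.27 mean [ 476.4 -207.9   92. ] ztop 103.4
  head [ 531.8 -212.4  100.3] 257
  head [ 426.  -207.1   98.1] 371
red
red plate 1359 [497.9 231.7] [ 87.1 178.3] 4.95 mean [491.5 226.8  36.2] ztop 39.7
red upper 1330 [497.8 233.8] [ 64.4 152. ] 5.11 mean [498.6 232.4  97.8] ztop 110.2
  head [554.6 238.1 106.8] 366
  head [440.1 228.3 106.7] 357
blue
blue plate 1129 [521.2  76.1] [ 83.6 176.6] 0.21 mean [516.9  79.4  36.1] ztop 39.4
blue upper 1523 [521.6  76.5] [ 70.7 158.2] 0.2 mean [520.4  77.9 102.2] ztop 116.2
  head [579.6  77.5 112.9] 379
  head [458.4  77.  113.3] 370
```

View pics/z_top.png

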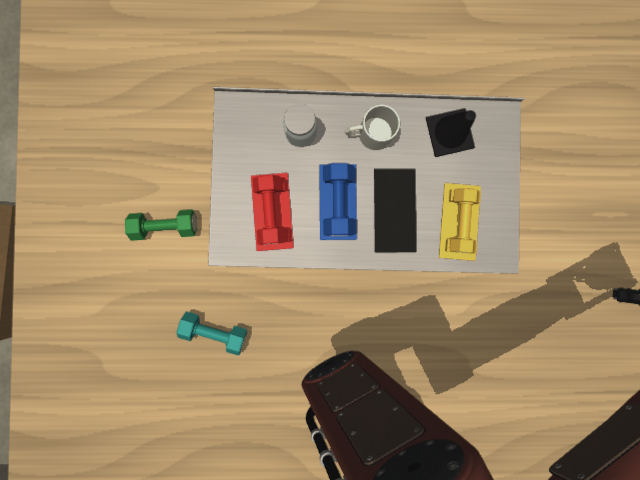

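View pics/z_side.png

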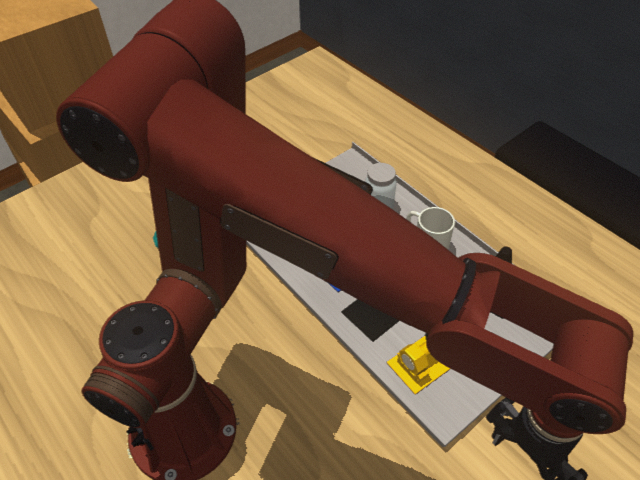

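```bash
python3 -c "
from cell import robot
s=robot.observe();print(s['joint_positions'],s['joint_vel'])"
```

```text
[-1.10443787  0.13184195  1.69658596 -0.00824777  1.31383747 -2.58129951] [ 0.0038776  -0.00449193  0.00132017 -0.00272475 -0.00231074  0.00047024]
```

Request:
send_rows(
  increments=[
    [[0.02,0.04,0,0,0,-5,1],[0.04,0.08,0,0,0,-10,1],[0.04,0.08,0,0,0,-10,1],[0.04,0.08,0,0,0,-10,1],[0.04,0.08,0,0,0,-10,1]],
  ],
)

```text
time_s: 25.25
tool_pos: [0.3619, -0.4122, 0.2394]
tool_rot: [[-0.964, 0.264, -0.008], [0.264, 0.964, -0.003], [0.007, -0.005, -1.0]]
force: [-0.7, 0.5, 1.0]
gripper_width: 0.0858
```

```bash
python3 w.py y top; python3 - <<'E'
from h import *
f=np.load('y_top.npz');p,d=f['p'],f['d']
g=cv2.resize(p[100:280,210:520],None,fx=2.5,fy=2.5,interpolation=cv2.INTER_CUBIC);cv2.imwrite('pics/cy.png',g[...,::-1])
X=cloud('top',p,d);M=masks(p)
# handle ridge + head tops, yellow: heights along axis
for k,c,a in (('yellow',(476.2,-214.4),-4.7),('red',(497.9,231.7),4.9),('blue',(521.2,76.1),.2)):
    t=np.radians(a);Q=X*1000;u=(Q[...,0]-c[0])*np.cos(t)+(Q[...,1]-c[1])*np.sin(t);v=-(Q[...,0]-c[0])*np.sin(t)+(Q[...,1]-c[1])*np.cos(t)
    for lo,hi in((-70,-48),(-30,30),(48,70)):
        m=(u>lo)&(u<hi)&(abs(v)<10)&(d>0);print(k,lo,'z top',np.percentile(Q[m][:,2],[50,90]).round(1))
E
```

```text
t 25.25 tcp [ 361.9 -412.2  239.4] yaw y 74.67 tilt z [-0.008 -0.003 -1.   ] F [-0.7  0.5  1. ] w 0.0858 q [-0.97  0.05  1.78 -0.01  1.31 -2.27]
yellow -70 z top [101.6 104. ]
yellow -30 z top [87.3 91.4]
yellow 48 z top [101.8 104.1]
red -70 z top [108.3 110.5]
red -30 z top [91.4 94.1]
red 48 z top [108.3 110.6]
blue -70 z top [114.3 115.9]
blue -30 z top [94.5 97.3]
blue 48 z top [114.  116.2]
```

View pics/cy.png

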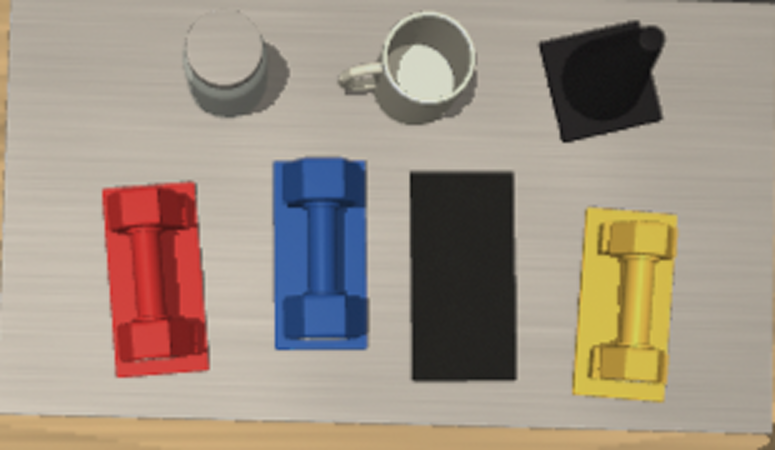

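Each dumbbell is on its own colour. The head tops measure 101.7, 108.3 and 114.2 mm, against an expected 102, 108 and 114, and both heads of each dumbbell match.

```bash
python3 -c "
from cell import robot
print(robot.hand_in())"
```

```text
the job is handed in; nothing more can be done
None
```

I moved yellow to the mat, then red to the red cradle, blue to the blue cradle and yellow from the mat to the yellow cradle. I handed the job in at about 25 s; no verdict was reported.

**Last checks (top camera):**
- **Position:** each dumbbell was within about 2.5 mm and 0.5° of its cradle's centre and axis.
- **Seating:** the head tops were at 101.7, 108.3 and 114.2 mm (expected 102, 108 and 114). The two heads of each dumbbell were equal, so they are seated level.
- **Surroundings:** the jar, mug and cone looked unmoved in the pictures (I did not measure them), and the gripper was clear of everything.

**What went wrong:** while backing off for the last picture, the wrist joint ran up to its −2.58 rad limit (it read −2.581, with the range given to two decimals). The arm stopped there and I moved it back to −2.27 rad at once. I can't tell whether that counts as passing the joint's range.

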